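# Unpack a polished stone with tongs

## Task

On the shop counter, fold both flaps of the small carton well outwards, then squeeze the sprung tongs on the polished stone inside, lift it out and stand it upright, wholly on the empty wooden display disc. Do not touch the stone with the gripper and do not drop it. Finally stand the tongs upright on the counter again, clear of the stone, and leave the other goods alone.

Things in the scene. Friction and masses are not known exactly. Their poses are not given: they have to be found in the camera images.
- carton_rim (a point): centre of the open mouth of a cardboard carton fixed to the counter, at rim height, 40 mm above the counter. Outside 98 mm along its x and 118 mm along its y, walls and floor 4 mm thick. x points away from the robot at yaw 0, y to the left, z up. It has flaps only on its left and right (+y, -y) rims; the two x ends have none.
- flap_left (a joint): angle (rad) of the left flap, hinged along the left rim (carton y = +57 mm, 2 mm above the rim); 98 mm long, 52 mm from hinge to free edge, 3 mm thick. 0: lying shut over the mouth; 1.57: upright; 3.14: folded out level; stop at 3.5. Starts ajar (1.0 to 1.35), is pushed with under 1 N and stays where it is left.
- flap_right (a joint): the same for the right flap, hinged along the right rim (carton y = -57 mm); also grows as it folds outwards.
- stone_center (a point): centre, half-way up, of the polished marble paperweight: a domed cylinder 28 mm in diameter (straight for the lower 26 mm), 34 mm tall, about 55 g, standing loose on the carton's floor near its middle (floor 4 mm above the counter). z is its own axis, up.
- tongs: loose steel sprung tongs, about 220 mm long, 94 g, balanced about the grip plates, standing on the counter on a round foot (34 mm diameter) at the back and on the two jaw tips. Origin at counter level under the middle of the grip plates; x points from the back hinge (a post 62 mm tall at x = -100 mm) to the jaws, z up.
- tongs_grip (a point): midpoint between the tongs' dark grip plates (36 mm long, 24 mm tall), 52 mm above the tongs' underside; axes as the tongs. Plates are 54 mm apart outside (y) when free; squeezing along y shuts both jaws. A spring pushes back 6 N free, 8 N when shut on the stone (plates about 38 mm across). Carry with open jaws at 50 mm; about 20 N grips the stone firmly.
- tongs_jaws (a point): midpoint between the jaws, 92 mm ahead (x) of the grip, 34.5 mm lower, 17.5 mm above the jaw tips; axes as the tongs. Jaws: upright plates 24 mm long, reaching 60 mm up from the tips, rubber-lined; gap 56 mm free, 47 mm with the grip plates held at 50 mm; 67 mm wide outside when free. The arms run back at 45 to 59 mm above the tips.
- disc_free_top (a point): centre of the top face of the empty wooden display disc, 90 mm diameter, 12 mm high, fixed to the counter.
- disc_taken_top (a point): centre of the top face of the other, identical fixed disc; a stone cone stands on it.
- cone: loose marble cone ornament, 42 mm wide at the foot, 47 mm tall, origin under its centre, on the taken disc; leave alone.
- jar: bystander jar, 60 mm diameter, 85 mm tall, origin under its centre; leave alone.
- mug: bystander mug, 76 mm diameter, 90 mm tall, origin under its centre; leave alone.
- giftbox: bystander paper box 90 x 120 x 50 mm tall, origin under its centre; leave alone.
Things that resemble listed ones, but are neither listed nor needed, are in the scene too. What is shaped like the part that bears disc_free_top but blue is not meant. There is more than one size of the tongs; the job needs the larger.

How it is judged:
On the way, in this order (a step that is already met when the one before it is completed fails the run):
1. both flaps are folded outwards, past upright, while the stone is still in the carton (value of joint each of flap_left, flap_right above 1.9 rad and height (world z) of stone_center below 0.035 m), for 0.2 s.
2. the stone is lifted clear of the carton in the jaws of the tongs (height (world z) of stone_center above 0.06 m and distance between stone_center and tongs_jaws below 0.03 m and contact force between tongs and stone above 0.5 N), for 0.2 s.
At the end, for the whole second after the job is handed in: Both flaps still folded outwards past upright (over 1.75 rad); the stone stands upright (within 0.15 rad) and still on the empty disc, its axis within 33 mm of the disc's centre; the tongs stand upright (within 0.1 rad) and still on the counter (origin under 6 mm high), not touching the stone (value of joint each of flap_left, flap_right above 1.75 rad and horizontal distance between stone_center and disc_free_top below 0.033 m and z of stone_center in the frame of disc_free_top between 0.013 and 0.021 m and angle between stone_center's own z axis and vertical below 0.15 rad and linear speed of each of stone, tongs below 0.02 m/s and contact force between tongs and stone below 0.05 N and angle between tongs's own z axis and vertical below 0.1 rad and height (world z) of tongs below 0.006 m).
It fails at once if the gripper touches the stone (contact force between the fingers and stone above 0.3 N).
It fails at once if the stone is dropped (moves faster than 0.6 m/s free of the tongs) (linear speed of stone above 0.6 m/s and contact force between tongs and stone below 0.02 N).
It fails at once if the cone is moved by more than 15 mm (distance of cone from where it was at the start of the episode above 0.015 m).
It fails at once if jar, mug or gift box is moved by more than 20 mm (distance of any of jar, mug, giftbox from where it was at the start of the episode above 0.02 m).
It also fails if it takes over 72 s, if anything falls off the work surface, if the arm or the gripper's body presses on something with over 40 N, if the wrist force passes 120 N, or if a joint passes its speed limit or range.

## Robot

A 6-joint arm with a two-finger parallel gripper is mounted at the origin on the work surface. World frame = base frame: x ahead of the robot, y to its left, z up, the work surface at z = 0. Lengths are in m, angles in rad, forces in N, time in s.
With the tool pointing down it reaches from about 0.3 to 0.775 m from the base axis. Payload 14.6 kg.
Tool frame: the origin (TCP) lies on the front face of the gripper's body, between the roots of the fingers; the fingertips stand 97 mm ahead of it and the grasp point (between the pads) lies 78 mm ahead of it; z points along the fingers, x is the direction in which the jaws open and shut, and the axes are right-handed (so a half turn about z gives the same grasp; the last joint's range is limited). The gripper opens to 94 mm and grips with 3 to 60 N. Pads are 16 mm wide; open, the fingers measure 119 mm over their backs; the gripper's body (75 mm by 177 mm) begins 78 mm behind the grasp point.
Start: joints at [1.272, 0.3, 1.521, -0, 1.321, -0.067], TCP at [0.126, 0.535, 0.303] pointing down, gripper open.
Joint ranges: [-3.03, 3.03], [-0.79, 2.21], [0.23, 2.52], [-1.04, 4.18], [0, 3.07], [-2.55, 2.55]. Speed limits (rad/s): [2.22, 2.22, 2.57, 3.14, 3.14, 3.14].

## Interface

Orientations are given as [roll, pitch, yaw] about the fixed x, y, z axes, in that order (R = Rz(yaw) Ry(pitch) Rx(roll)).
In Python, from station import sensors, camera, ctrl gives the robot as it stands.
- The arm moves only by the tool move_arm, never from a script. Its argument "rows" is text: rows parted by semicolons, each of 6 numbers parted by spaces: the shift along the tool's x, y, z in mm, then the turn, a rotation vector about the tool's x, y, z in rad. In form: x y z wx wy wz; .... A call has 1 to 20 rows; each row shifts and turns the pose as measured when the row begins, along the tool's axes as they then stand; what a row does not reach is not made up. A row lasts 1/8 s, in which the tool goes at most 62.5 mm and 10.7 degrees, less where a joint would pass 70% of its speed; a pose out of reach is approached as far as the arm can. A call with a gripper value outside its range is refused whole. "grip" is the opening, from -1 (shut) to 1 (fully open), set as the call begins (left out, the last holds). The fingers move at their own pace and stop on an object; "newtons" is the grip in N (left out, the last holds). Time passes only in rows, so rows that do not move let the fingers close. It gives the time, the measured TCP pose, the force and the opening at its end, in the units of the state.
- sensors.get_obs(): the state, without advancing time (a new reading comes with each control period).
- camera(name): name is "scene" or "top" or "wrist"; returns a dict with "color" (420x560x3 uint8, blue, green, red), "z_map" (420x560 float32, m along the optical axis (not along the pixel's ray), 0 where there is no reading), "mtx" (3x3 intrinsics, pixels), "position" and "attitude" of the camera in the world; the wrist camera has in their place "hand_eye" (4x4, takes a point from camera to tool coordinates, whose origin is the TCP and whose axes are the tool frame's). Camera axes: x right, y down, z forward; pixel columns grow to the right and rows downward; lengths in m; the calibration is good to about 2 mm. A picture is of the moment at which its call begins: read the wrist's pose just before it.
- ctrl.hand_in(): hands the job in, once; it reports no verdict.
The state is a dict: "time_s": time; "qpos": joint angles; "joint_vel": joint speeds; "tau": joint torques, N m; "ee_pos": TCP position; "eef_rot": TCP orientation; "force": force on the tool from outside, world axes, zero at the start; "moment": the same for the moment, N m; "grip_width": finger opening in m.
Only numpy, scipy, OpenCV 4.12 (cv2) and the standard library are available. Lean on these libraries where they do the work, as an engineer would, in place of code of your own. Each camera call takes 0.05 s, during which the arm holds its last target.

## Working session

There is one attempt and no reset: what is moved stays moved. The work goes in short steps, Python scripts to look and compute and a tool call to move; the robot and the scene stay as the last step left them, time stands still between calls to the robot, and variables do not carry over. Pictures are saved under pics/ and viewed, and the job is handed in when it is done.

Besides the shell and the picture viewer there is one more tool, called after ">>>" in YAML: its name, and indented under it one key for each argument. move_arm: Moves the arm, as the interface text tells. Its arguments: {"type":"object","properties":{"rows":{"type":"string"},"grip":{"type":"number"},"newtons":{"type":"number"}},"required":["rows"]}

```bash
ls; mkdir -p pics
python3 - <<'E'
from station import sensors, camera, ctrl
import cv2,numpy as np
print(sensors.get_obs())
for n in ["scene","top","wrist"]:
    c=camera(n); cv2.imwrite(f"pics/a_{n}.png",c["color"]); np.savez(f"pics/a_{n}.npz",**c)
    print(n,{k:v for k,v in c.items() if k not in("color","z_map")})
E
```

```text
pics
{'time_s': 0.0, 'qpos': array([ 1.27243099e+00,  3.00484593e-01,  1.52160735e+00, -3.50897618e-05,
        1.32070555e+00, -6.65895962e-02]), 'joint_vel': array([-2.00234020e-04,  2.21530559e-03,  1.42933939e-04, -7.04826313e-04,
        3.03819290e-03,  3.14183534e-05]), 'tau': array([ 8.45207651e-04, -5.31811273e+01, -3.52728724e+01,  7.08086975e-02,
        2.44824355e-02, -6.69562291e-05]), 'ee_pos': array([0.12629443, 0.53513953, 0.30206775]), 'eef_rot': array([-3.14154640e+00,  1.20443626e-03,  1.33902932e+00]), 'force': array([-0.19220888, -0.21578703, -0.95857108]), 'moment': array([-0.04774692, -0.012064  ,  0.04126254]), 'grip_width': 0.09397516067340111}
scene {'mtx': array([[478.50882788,   0.        , 280.24668637],
       [  0.        , 478.50882788, 210.84850443],
       [  0.        ,   0.        ,   1.        ]]), 'position': array([ 1.3822058 , -0.07099865,  0.77923831]), 'attitude': array([-2.29633683,  0.02091459,  1.52553365])}
top {'mtx': array([[528.35531828,   0.        , 286.2967135 ],
       [  0.        , 528.35531828, 211.43744946],
       [  0.        ,   0.        ,   1.        ]]), 'position': array([ 0.50613179, -0.03700597,  1.23223301]), 'attitude': array([-3.06547734e+00, -2.33013086e-03, -1.54847201e+00])}
wrist {'mtx': array([[327.20226518,   0.        , 276.8806065 ],
       [  0.        , 327.20226518, 206.2358519 ],
       [  0.        ,   0.        ,   1.        ]]), 'hand_eye': array([[ 9.99999523e-01,  8.22644803e-04,  5.26875392e-04,
        -5.35338926e-04],
       [-9.31241082e-04,  9.65695804e-01,  2.59674311e-01,
        -7.56871065e-02],
       [-2.95181633e-04, -2.59674678e-01,  9.65696109e-01,
        -8.20229857e-02],
       [ 0.00000000e+00,  0.00000000e+00,  0.00000000e+00,
         1.00000000e+00]])}
```

View pics/a_scene.png

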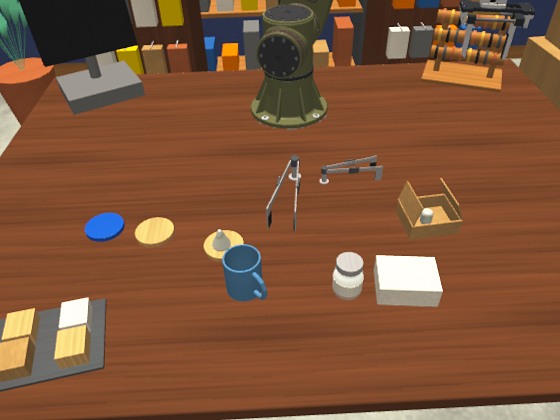

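View pics/a_top.png

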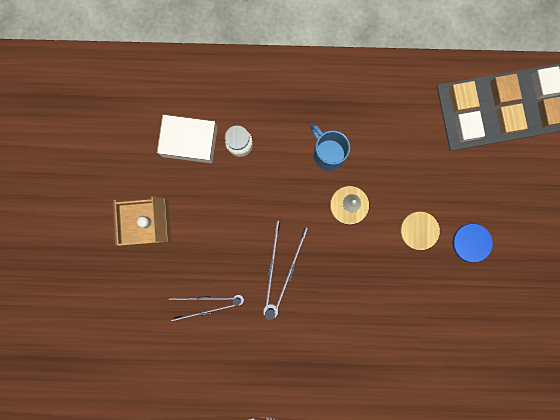

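View pics/a_wrist.png

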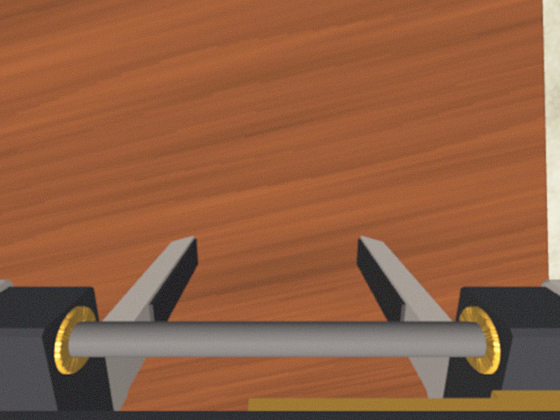

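The top view shows the carton at (141,221) with the stone at (143,222), the large tongs with their post at (270,312) and jaws at (278,222)/(306,229), the free disc at (420,231), the cone disc at (350,205), and the blue lookalike at (473,243). The small tongs are at about (205,305).

```bash
cat > h.py <<'E'
import numpy as np,cv2
from scipy.spatial.transform import Rotation as R
def load(n): return dict(np.load(f"pics/{n}.npz"))
def pose(c,obs=None):
    if "hand_eye" in c:
        T=np.eye(4);T[:3,:3]=R.from_euler('xyz',obs["eef_rot"]).as_matrix();T[:3,3]=obs["ee_pos"]
        return T@c["hand_eye"]
    T=np.eye(4);T[:3,:3]=R.from_euler('xyz',c["attitude"]).as_matrix();T[:3,3]=c["position"];return T
def ray(c,uv,obs=None):
    T=pose(c,obs);uv=np.atleast_2d(uv).astype(float);K=c["mtx"]
    d=np.c_[(uv[:,0]-K[0,2])/K[0,0],(uv[:,1]-K[1,2])/K[1,1],np.ones(len(uv))]@T[:3,:3].T
    return T[:3,3],d
def onz(c,uv,z,obs=None):
    o,d=ray(c,uv,obs);return o+d*((z-o[2])/d[:,2])[:,None]
def cloud(c,obs=None):
    v,u=np.mgrid[:420,:560];z=c["z_map"].astype(float).ravel()
    o,d=ray(c,np.c_[u.ravel(),v.ravel()],obs);P=o+d*z[:,None];P[z==0]=np.nan
    return P.reshape(420,560,3)
def proj(c,P,obs=None):
    T=np.linalg.inv(pose(c,obs));p=np.atleast_2d(P)@T[:3,:3].T+T[:3,3];q=p@c["mtx"].T
    return q[:,:2]/q[:,2:]
E
python3 - <<'E'
from h import *
t=load("a_top");s=load("a_scene")
P=cloud(t)
def crop(c,x0,y0,x1,y1,k,f): cv2.imwrite(f,cv2.resize(c["color"][y0:y1,x0:x1],None,fx=k,fy=k,interpolation=cv2.INTER_CUBIC))
crop(t,90,180,190,260,7,"pics/b_carton_top.png")
crop(t,240,210,320,330,5,"pics/b_tongs_top.png")
crop(s,240,140,480,260,3.3,"pics/b_scene.png")
for n,uv in dict(table=(350,300),post=(270,312),stone=(143,222),disc=(420,231),cdisc=(350,190),cone=(350,203),jar=(237,135),mug=(330,152),box=(187,135),carton=(125,222),jL=(278,224),jR=(306,230)).items():
    print(n,P[uv[1],uv[0]].round(3))
hsv=cv2.cvtColor(t["color"],cv2.COLOR_BGR2HSV);print(hsv[231,420],hsv[300,350])
m=cv2.inRange(hsv,(18,90,120),(30,255,255));m[:, :310]=0;m[:170]=0
cs,_=cv2.findContours(m,cv2.RETR_EXTERNAL,cv2.CHAIN_APPROX_NONE)
for c in cs:
    if len(c)>40: e=cv2.fitEllipse(c);print(e,onz(t,e[0],.012))
E
```

```text
table [ 0.398 -0.19  -0.001]
post [ 0.374 -0.007  0.062]
stone [0.566 0.286 0.038]
disc [ 0.561 -0.346  0.018]
cdisc [ 0.653 -0.185  0.01 ]
cone [ 0.619 -0.181  0.046]
jar [0.759 0.074 0.088]
mug [ 0.743 -0.138  0.001]
box [0.765 0.192 0.049]
carton [0.566 0.335 0.009]
jL [ 0.567 -0.02   0.06 ]
jR [ 0.555 -0.082  0.061]
[ 20 111 225] [ 10 151 120]
((419.8645324707031, 230.4102020263672), (36.87496566772461, 37.70957565307617), 144.0496826171875) [[ 0.5622095  -0.34738318  0.012     ]]
((349.3042907714844, 204.8394775390625), (36.85389709472656, 37.32915496826172), 92.45429229736328) [[ 0.61785991 -0.18351052  0.012     ]]
```

View pics/b_carton_top.png

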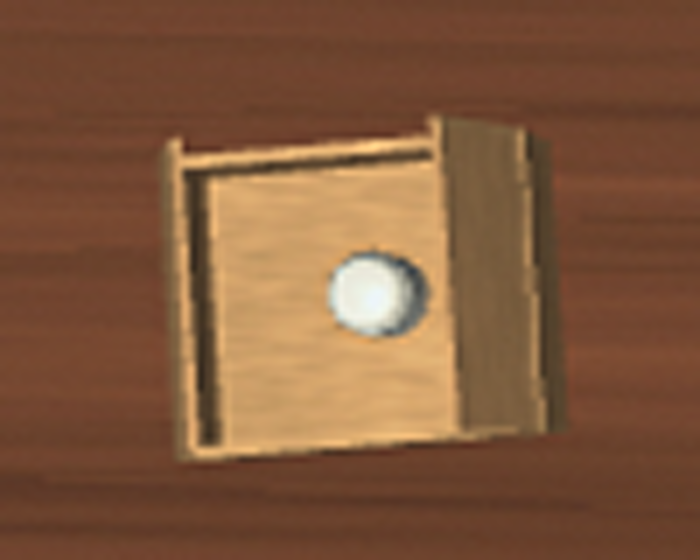

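View pics/b_tongs_top.png

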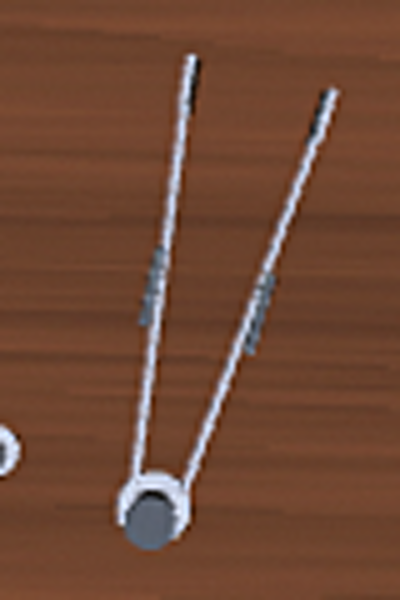

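View pics/b_scene.png

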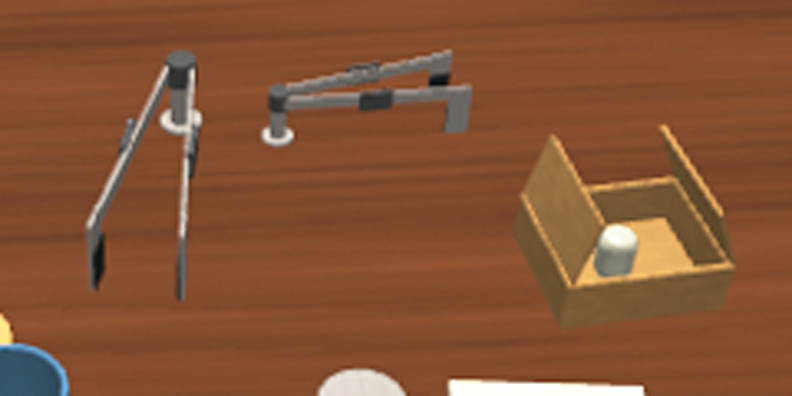

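Run:
```python
from h import *
t=load("a_top")
c=np.array([(185,458),(455,436),(182,158),(432,140)])/7+(90,180)
p=onz(t,c,.04);print("rim",p.round(4)); 
for a,b in((1,0),(3,2)): d=p[b]-p[a];print(np.arctan2(d[1],d[0])-np.pi/2)
f=np.array([(150,520),(192,57),(333,92)])/5+(240,210)
q=onz(t,f,.061);print("tongs",q.round(4));m=(q[1]+q[2])/2;d=m-q[0];print(np.linalg.norm(d),np.arctan2(d[1],d[0]))
g=np.array([(155,285),(260,313)])/5+(240,210)
print(onz(t,g,.055))
P=cloud(t)
```

```text
rim [[0.5118 0.3427 0.04  ]
 [0.5208 0.2563 0.04  ]
 [0.6085 0.3482 0.04  ]
 [0.6162 0.2676 0.04  ]]
0.10371358692899335
0.09489809138069649
tongs [[ 0.3694 -0.0071  0.061 ]
 [ 0.5729 -0.0207  0.061 ]
 [ 0.5588 -0.0836  0.061 ]]
0.20154048467337354 -0.22557080247798184
[[ 0.47169688 -0.00660251  0.055     ]
 [ 0.46039423 -0.05340744  0.055     ]]
```

>>> move_arm:
  rows: "-14 47 0 0 0 0;-14 47 0 0 0 0;-14 47 0 0 0 0;-14 47 0 0 0 0;-14 47 0 0 0 0;-14 47 0 0 0 0;-14 47 0 0 0 0;-14 47 0 0 0 0;-14 47 0 0 0 0;-14 47 0 0 0 0;0 0 0 0 0 -0.16;0 0 0 0 0 -0.16;0 0 0 0 0 0"
  grip: -1
  newtons: 20

```text
time_s: 1.78
ee_pos: [0.565, 0.2816, 0.298]
eef_rot: [-3.136, 0.004, 1.667]
force: [0.1, 0.1, -0.3]
grip_width: 0.0002
```

```bash
cat > snap.py <<'E'
import sys,pickle
from station import sensors,camera
from h import *
o=sensors.get_obs();n=sys.argv[1]
for cam in sys.argv[2:]:
    if cam=="wrist": o=sensors.get_obs()
    c=camera(cam);np.savez(f"pics/{n}_{cam}.npz",**c,**({"ee_pos":o["ee_pos"],"eef_rot":o["eef_rot"]} if cam=="wrist" else {}));cv2.imwrite(f"pics/{n}_{cam}.png",c["color"])
print(o["time_s"],o["ee_pos"].round(4),o["eef_rot"].round(3),o["force"].round(1),round(o["grip_width"],4))
E
python3 snap.py c wrist
```

```text
1.775 [0.565  0.2816 0.298 ] [-3.136  0.004  1.667] [ 0.1  0.1 -0.3] 0.0002
```

View pics/c_wrist.png

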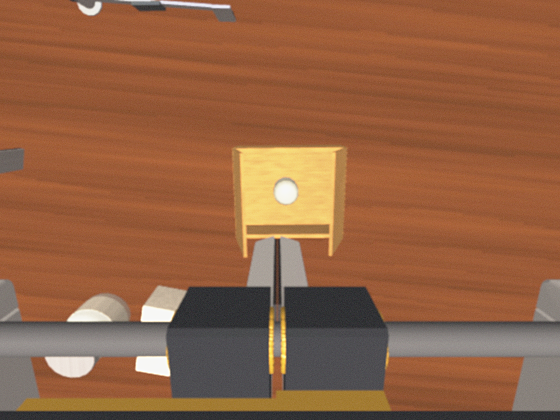

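The wrist view shows the carton between v=148 and 240 and the stone top at (286,190). The flaps' free edges are at u≈240 and u≈335, with the fingers below them.

Run:
```python
from h import *
c=load("c_wrist");P=cloud(c,c)
cv2.imwrite("pics/c_crop.png",cv2.resize(c["color"][135:265,220:360],None,fx=5,fy=5,interpolation=cv2.INTER_CUBIC))
for uv in [(286,190),(265,190),(240,190),(236,190),(330,190),(335,190),(341,190),(280,235),(280,150)]:
    print(uv,P[uv[1],uv[0]].round(4))
print([tuple(P[190,u].round(3)) for u in range(228,352,3)])
g=c["color"].astype(int)
hsv=cv2.cvtColor(c["color"],cv2.COLOR_BGR2HSV)
m=cv2.inRange(hsv,(0,0,150),(180,60,255));m[:150]=0;m[230:]=0;m[:,:250]=0;m[:,325:]=0
q=P[m>0];print(len(q),q[:,:2].min(0),q[:,:2].max(0),np.nanmedian(q,0),q[:,2].max())
```

```text
(286, 190) [0.5608 0.2898 0.0383]
(265, 190) [0.5702 0.2668 0.0048]
(240, 190) [0.5545 0.2458 0.0887]
(236, 190) [0.5608 0.2393 0.0622]
(330, 190) [0.5629 0.3428 0.0037]
(335, 190) [0.5471 0.3329 0.0834]
(341, 190) [0.5515 0.3441 0.057 ]
(280, 235) [0.6117 0.2884 0.0394]
(280, 150) [0.5193 0.2792 0.0398]
[(np.float64(0.576), np.float64(0.223), np.float64(-0.0)), (np.float64(0.575), np.float64(0.227), np.float64(-0.0)), (np.float64(0.564), np.float64(0.236), np.float64(0.048)), (np.float64(0.559), np.float64(0.241), np.float64(0.071)), (np.float64(0.554), np.float64(0.246), np.float64(0.089)), (np.float64(0.553), np.float64(0.249), np.float64(0.094)), (np.float64(0.573), np.float64(0.245), np.float64(0.004)), (np.float64(0.572), np.float64(0.248), np.float64(0.005)), (np.float64(0.572), np.float64(0.252), np.float64(0.004)), (np.float64(0.571), np.float64(0.255), np.float64(0.004)), (np.float64(0.571), np.float64(0.259), np.float64(0.004)), (np.float64(0.571), np.float64(0.262), np.float64(0.004)), (np.float64(0.57), np.float64(0.266), np.float64(0.004)), (np.float64(0.57), np.float64
[... 1081 characters left out ...]
0.003)), (np.float64(0.564), np.float64(0.336), np.float64(0.004)), (np.float64(0.563), np.float64(0.339), np.float64(0.003)), (np.float64(0.563), np.float64(0.343), np.float64(0.004)), (np.float64(0.546), np.float64(0.33), np.float64(0.09)), (np.float64(0.548), np.float64(0.334), np.float64(0.08)), (np.float64(0.55), np.float64(0.34), np.float64(0.067)), (np.float64(0.552), np.float64(0.346), np.float64(0.053)), (np.float64(0.562), np.float64(0.361), np.float64(0.0)), (np.float64(0.562), np.float64(0.365), np.float64(-0.001)), (np.float64(0.561), np.float64(0.368), np.float64(0.002))]
493 [0.55197805 0.27701782] [0.5765771  0.30262832] [0.56232938 0.28944412 0.03618341] 0.040331981684672835
```

View pics/c_crop.png

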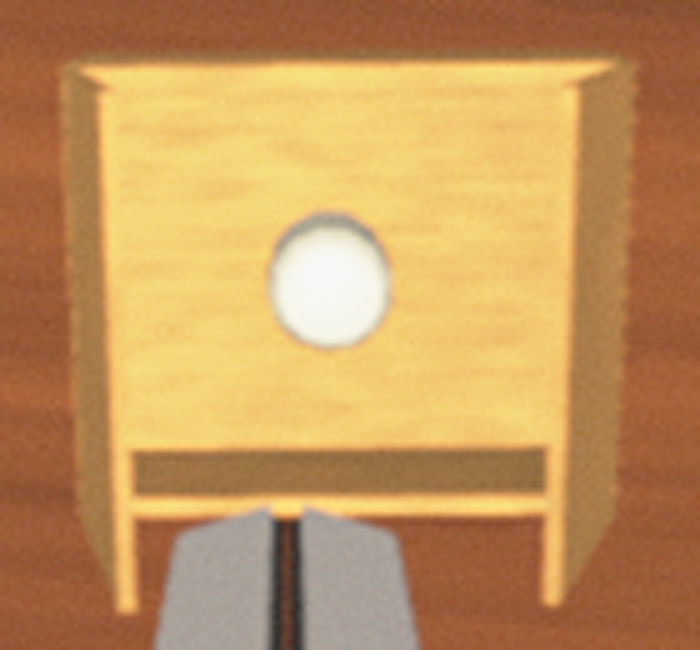

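>>> move_arm:
  rows: "8 0 40 0 0 0;0 0 50 0 0 0;0 0 50 0 0 0;0 0 0 0 0 0"

```text
time_s: 2.33
ee_pos: [0.563, 0.2902, 0.1557]
eef_rot: [-3.138, 0.003, 1.651]
force: [0.5, -0.8, -0.3]
grip_width: 0.0006
```

>>> move_arm:
  rows: "20 0 0 0 0 0;20 0 0 0 0 0;20 0 0 0 0 0;20 0 0 0 0 0;14 0 0 0 0 0;0 0 0 0 0 0"

```text
time_s: 3.08
ee_pos: [0.5561, 0.3939, 0.1643]
eef_rot: [3.135, -0.002, 1.65]
force: [0.8, -0.0, 0.2]
grip_width: 0.0005
```

>>> move_arm:
  rows: "-40 0 0 0 0 0;-40 0 0 0 0 0;-20 0 0 0 0 0;0 0 5 0 0 0;-20 0 0 0 0 0;-20 0 0 0 0 0;-20 0 0 0 0 0;-20 0 0 0 0 0;-10 0 0 0 0 0;0 0 0 0 0 0"

```text
time_s: 4.32
ee_pos: [0.572, 0.1972, 0.1592]
eef_rot: [3.134, -0.003, 1.651]
force: [-0.6, -0.4, 0.2]
grip_width: 0.0004
```

```bash
python3 snap.py d scene
```

```text
4.325 [0.572  0.1972 0.1592] [ 3.134e+00 -3.000e-03  1.651e+00] [-0.6 -0.4  0.2] 0.0004
```

View pics/d_scene.png

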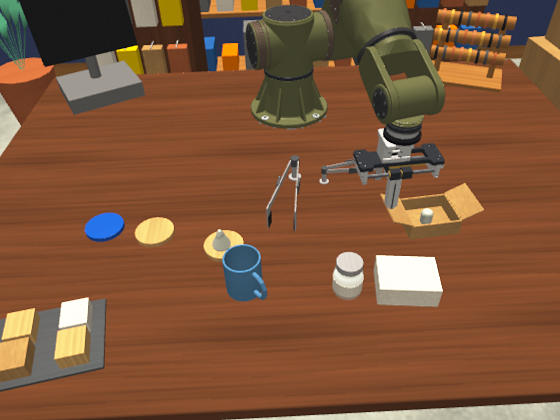

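Both flaps now lean out, the left at about (465,203) and the right at (390,210). Next I open the gripper and go to the large tongs.

>>> move_arm:
  rows: "0 0 -50 0 0 0;0 0 -50 0 0 0;0 0 -30 0 0 0;-44 -25 0 0 0 0;-44 -25 0 0 0 0;-44 -25 0 0 0 0;-44 -25 0 0 0 0;-42 -23 0 0 0 0;0 0 0 0 0 0.155;0 0 0 0 0 0.155;0 0 0 0 0 0"
  grip: 1

```text
time_s: 5.75
ee_pos: [0.463, -0.0318, 0.2924]
eef_rot: [3.133, -0.004, 1.343]
force: [-0.4, 0.1, -0.6]
grip_width: 0.0938
```

```bash
python3 snap.py e wrist scene top
```

```text
5.75 [ 0.463  -0.0318  0.2924] [ 3.133 -0.004  1.343] [-0.4  0.1 -0.6] 0.0938
```

View pics/e_wrist.png

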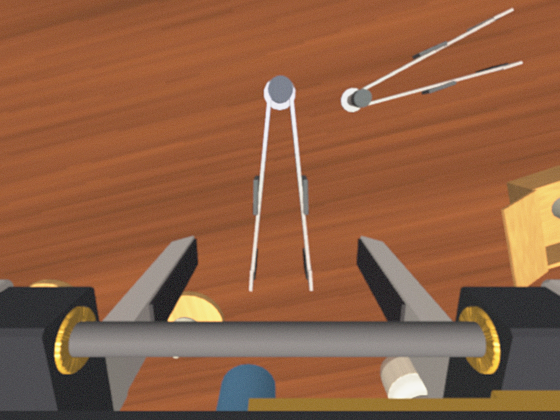

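View pics/e_scene.png

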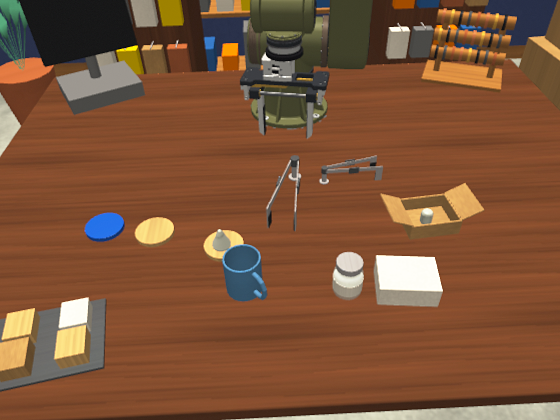

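The wrist view shows the tongs centred: post at (280,89), plates at (256,195)/(305,195), jaw ends at (250,290)/(312,290).

Run:
```python
from h import *
c=load("e_wrist");P=cloud(c,c)
cv2.imwrite("pics/e_crop.png",cv2.resize(c["color"][60:300,230:330],None,fx=5,fy=2.5,interpolation=cv2.INTER_CUBIC))
q=onz(c,[(280,89),(250.5,290),(312,290),(257,177),(304,177),(256,214),(305.5,214)],.061,c);print(q.round(4))
m=(q[1]+q[2])/2;d=m-q[0];print(np.linalg.norm(d),np.arctan2(d[1],d[0]));print(q[3:].mean(0), np.linalg.norm(q[3]-q[4]),np.linalg.norm(q[5]-q[6]))
print([tuple(P[195,u].round(4)) for u in list(range(250,262))+list(range(298,310))])
print(P[89,280])
```

```text
[[ 0.3672 -0.0061  0.061 ]
 [ 0.5576 -0.0819  0.061 ]
 [ 0.5725 -0.0179  0.061 ]
 [ 0.4405 -0.0457  0.061 ]
 [ 0.4508 -0.0014  0.061 ]
 [ 0.4766 -0.0557  0.061 ]
 [ 0.4878 -0.0075  0.061 ]]
0.20268393831340772 -0.21790099234180121
[ 0.4639518  -0.02758038  0.061     ] 0.04550228341015398 0.04944155318386212
[(np.float64(0.4696), np.float64(-0.0648), np.float64(0.0)), (np.float64(0.4699), np.float64(-0.0637), np.float64(-0.0001)), (np.float64(0.4701), np.float64(-0.0625), np.float64(0.0001)), (np.float64(0.4563), np.float64(-0.0534), np.float64(0.0644)), (np.float64(0.4568), np.float64(-0.0526), np.float64(0.0631)), (np.float64(0.4568), np.float64(-0.0516), np.float64(0.064)), (np.float64(0.4571), np.float64(-0.0507), np.float64(0.0639)), (np.float64(0.4573), np.float64(-0.0497), np.float64(0.064)), (np.float64(0.4587), np.float64(-0.0493), np.float64(0.0586)), (np.float64(0.459), np.float64(-0.0484), np.float64(0.0583)), (np.float64(0.4593), np.float64(-0.0475), np.float64(0.058)), (np.float64(0.4723), np.float64(-0.0521), np.float64(0.001)), (np.float64(0.4824), np.float64(-0.0099), np.float64(0.0)), (np.float64(0.4684), np.float64(-0.0097), np.float64(0.0563)), (np.float64(0.4678), np.float64(-0.0088), np.float64(0.0596)), (np.float64(0.4682), np.float64(-0.0079), np.float64(0.0592)), (np.float64(0.4681), np.float64(-0.0069), np.float64(0.0602)), (np.float64(0.4672), np.float64(-0.0061), np.float64(0.0648)), (np.float64(0.4676), np.float64(-0.0051), np.float64(0.0639)), (np.float64(0.4679), np.float64(-0.0042), np.float64(0.0636)), (np.float64(0.4681), np.float64(-0.0032), np.float64(0.0638)), (np.float64(0.4682), np.float64(-0.0023), np.float64(0.0644)), (np.float64(0.4851), np.float64(0.0016), np.float64(-0.0003)), (np.float64(0.4855), np.float64(0.0028), np.float64(-0.0009))]
[ 0.36731299 -0.00617551  0.06301824]
```

View pics/e_crop.png

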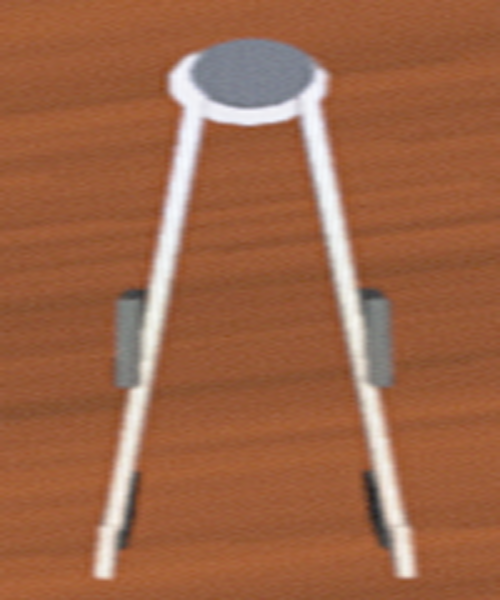

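```bash
cat > d.py <<'E'
import sys
from station import sensors
from h import *
# args: x y z(TCP) yaw
o=sensors.get_obs();x,y,z,yaw=map(float,sys.argv[1:5])
R0=R.from_euler('xyz',o["eef_rot"]);R1=R.from_euler('xyz',[np.pi,0,yaw])
print(o["time_s"],"pos",o["ee_pos"].round(4),o["eef_rot"].round(4),"f",o["force"].round(1),"g",round(o["grip_width"],4))
print("shift mm",(R0.inv().apply(np.array([x,y,z])-o["ee_pos"])*1000).round(1),"turn",(R0.inv()*R1).as_rotvec().round(4))
E
python3 d.py 0.4645 -0.028 0.130 1.351
```

```text
5.9 pos [ 0.463  -0.0317  0.2923] [ 3.133  -0.0042  1.3455] f [1.1 0.5 0.8] g 0.094
shift mm [  3.3  -0.8 162.3] turn [ 0.0086 -0.0042 -0.0055]
```

>>> move_arm:
  rows: "3 -1 10 0.009 -0.004 -0.005;0 0 40 0 0 0;0 0 40 0 0 0;0 0 35 0 0 0;0 0 0 0 0 0"

```text
time_s: 6.52
ee_pos: [0.4622, -0.0268, 0.1618]
eef_rot: [-3.139, 0.001, 1.361]
force: [1.1, 0.3, 0.5]
grip_width: 0.0938
```

```bash
python3 d.py 0.4645 -0.028 0.130 1.351; python3 snap.py f scene wrist
```

```text
6.525 pos [ 0.4622 -0.0268  0.1618] [-3.1386e+00  6.0000e-04  1.3609e+00] f [1.1 0.3 0.5] g 0.0938
shift mm [-0.7  2.6 31.8] turn [-0.003   0.0006  0.0099]
6.575 [ 0.4629 -0.0269  0.1634] [-3.141  0.     1.361] [-0.3 -0.6  0.2] 0.0941
```

View pics/f_wrist.png

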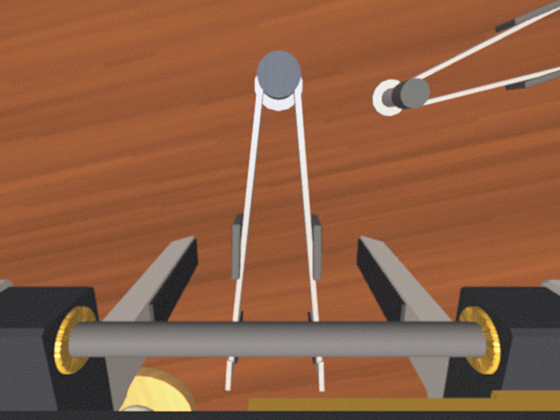

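>>> move_arm:
  rows: "0 3 12 0 0 0.01;0 0 20 0 0 0;0 0 0 0 0 0;0 0 0 0 0 0"

```text
time_s: 7.12
ee_pos: [0.4688, -0.0279, 0.1349]
eef_rot: [3.133, -0.0, 1.35]
force: [-0.7, 0.6, -0.3]
grip_width: 0.0941
```

```bash
python3 d.py 0.4645 -0.028 0.130 1.351; python3 snap.py g scene wrist
```

```text
7.125 pos [ 0.4688 -0.0279  0.1349] [ 3.1327e+00 -4.0000e-04  1.3499e+00] f [-0.7  0.6 -0.3] g 0.0941
shift mm [-1.1 -4.2  4.9] turn [ 0.0089 -0.0003 -0.0011]
7.175 [ 0.4687 -0.0279  0.1349] [ 3.133 -0.     1.35 ] [ 0.5 -0.4 -0.4] 0.0938
```

View pics/g_wrist.png

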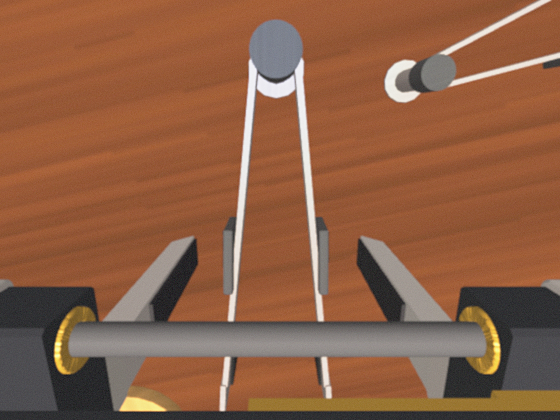

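>>> move_arm:
  rows: "-1 -4 5 0.009 0 0;0 0 0 0 0 0;0 0 0 0 0 0"

```text
time_s: 7.6
ee_pos: [0.4644, -0.028, 0.1303]
eef_rot: [3.141, -0.0, 1.35]
force: [0.1, -0.5, 0.4]
grip_width: 0.0937
```

```bash
python3 d.py 0.4645 -0.028 0.130 1.351
```

```text
7.6 pos [ 0.4644 -0.028   0.1303] [ 3.1412e+00 -5.0000e-04  1.3498e+00] f [ 0.1 -0.5  0.4] g 0.0937
shift mm [0.  0.  0.3] turn [ 0.0004 -0.0005 -0.0012]
```

>>> move_arm:
  rows: "0 0 0 0 0 0;0 0 0 0 0 0;0 0 0 0 0 0;0 0 0 0 0 0;0 0 0 0 0 0"
  grip: 0.064
  newtons: 25

```text
time_s: 8.22
ee_pos: [0.4646, -0.028, 0.1304]
eef_rot: [3.141, -0.0, 1.35]
force: [0.8, -0.1, 0.4]
grip_width: 0.0507
```

>>> move_arm:
  rows: "0 0 -10 0 0 0;0 0 -15 0 0 0;0 0 -20 0 0 0;0 0 -20 0 0 0;0 0 -20 0 0 0;0 0 -15 0 0 0;0 0 0 0 0 0;0 0 0 0 0 0"

```text
time_s: 9.22
ee_pos: [0.4641, -0.0279, 0.2393]
eef_rot: [3.137, -0.001, 1.35]
force: [-1.2, 0.3, -0.2]
grip_width: 0.0502
```

```bash
python3 d.py 0.4645 -0.028 0.230 1.351;  python3 snap.py i scene wrist
```

```text
9.225 pos [ 0.4641 -0.0279  0.2393] [ 3.1373e+00 -8.0000e-04  1.3499e+00] f [-1.2  0.3 -0.2] g 0.0502
shift mm [0.  0.3 9.3] turn [ 0.0043 -0.0008 -0.0011]
9.275 [ 0.4642 -0.028   0.2393] [ 3.137e+00 -1.000e-03  1.350e+00] [ 0.3 -0.5 -0.5] 0.0503
```

View pics/i_wrist.png

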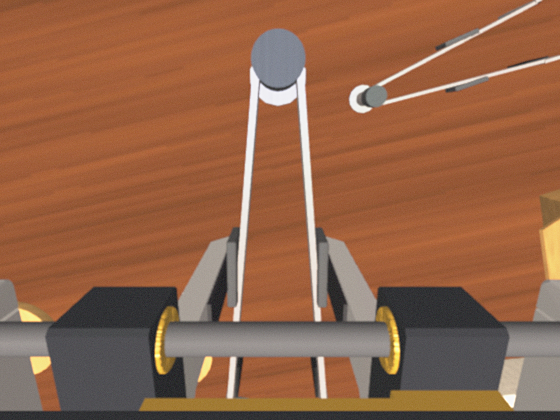

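View pics/i_scene.png

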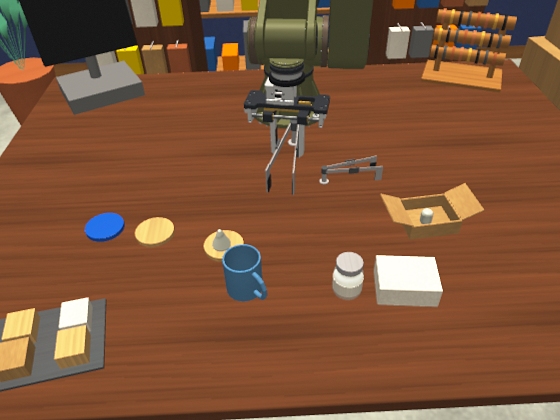

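>>> move_arm:
  rows: "0 0 0 0 0 -0.07;0 0 0 0 0 -0.09;0 0 0 0 0 -0.09;0 0 0 0 0 -0.06;15 2 0 0 0 0;30 4 0 0 0 0;35 4 0 0 0 0;35 4 0 0 0 0;35 4 0 0 0 0;35 4 0 0 0 0;35 4 0 0 0 0;30 3 0 0 0 0;25 3 0 0 0 0;15 2 0 0 0 0;0 0 0 0 0 0;0 0 0 0 0 0"

```text
time_s: 11.32
ee_pos: [0.4667, 0.2808, 0.233]
eef_rot: [-3.134, -0.0, 1.654]
force: [-0.2, 0.7, -1.3]
grip_width: 0.05
```

```bash
python3 d.py 0.4724 0.2817 0.2 1.661;  python3 snap.py j wrist scene top
python3 - <<'E'
from h import *
for n in ("i_wrist","j_wrist"):
    c=load(n);R0=R.from_euler('xyz',c["eef_rot"]);P=cloud(c,c)
    hsv=cv2.cvtColor(c["color"],cv2.COLOR_BGR2HSV)
    # post top: dark grey disc
    m=((c["z_map"]>0)&(np.abs(P[...,2]-(c["ee_pos"][2]-.1303+.063))<.003)).astype(np.uint8)*255;m[130:]=0;m[:,:230]=0;m[:,330:]=0
    q=P[m>0];print(n,len(q),(R0.inv().apply(np.array([(q[:,0].min()+q[:,0].max())/2,(q[:,1].min()+q[:,1].max())/2,np.median(q[:,2])])-c["ee_pos"])).round(4),R0.inv().apply(q.mean(0)-c["ee_pos"]).round(4))
E
```

```text
11.325 pos [0.4667 0.2808 0.233 ] [-3.1341e+00 -1.0000e-04  1.6539e+00] f [-0.2  0.7 -1.3] g 0.05
shift mm [ 0.4  6.  32.9] turn [-0.0075 -0.0001 -0.0071]
11.325 [0.4667 0.2808 0.233 ] [-3.134 -0.     1.654] [-0.2  0.7 -1.3] 0.05
i_wrist 2534 [-0.0009 -0.0901  0.0675] [-0.0003 -0.1001  0.0675]
j_wrist 2692 [ 0.0008 -0.0908  0.0674] [-0.0002 -0.0993  0.0676]
```

View pics/j_wrist.png

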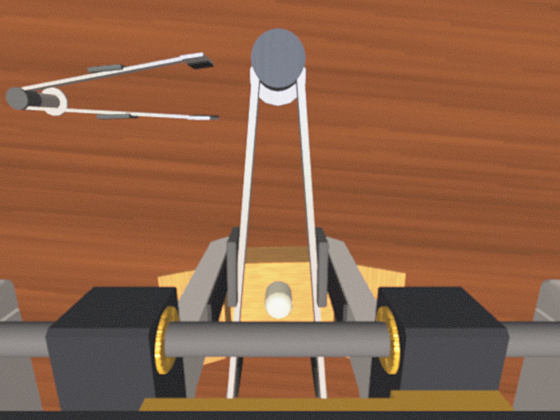

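View pics/j_top.png

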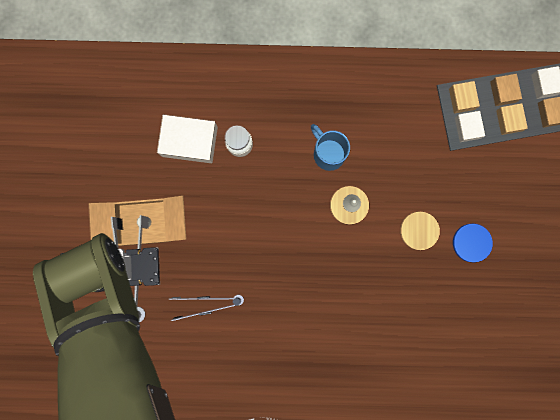

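View pics/j_scene.png

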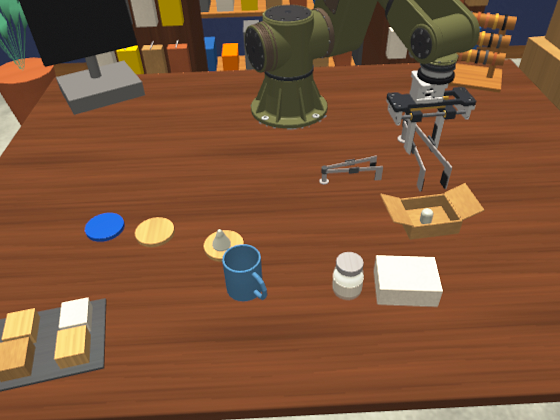

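The wrist view shows the stone at (279,300), midway between the tong arms. The grasp is centred, with the post 100 mm behind the TCP. I'll recheck the stone, then descend.

```bash
python3 - <<'E'
from h import *
c=load("j_wrist");P=cloud(c,c);R0=R.from_euler('xyz',c["eef_rot"])
a=P[280:318,262:296].reshape(-1,3);q=a[(a[:,2]>.012)&(a[:,2]<.045)]
print(len(q),q[:,:2].min(0),q[:,:2].max(0),q[:,2].max())
t=a[(a[:,2]>.032)&(a[:,2]<.045)];print(t.mean(0),len(t))
E
python3 d.py 0.4724 0.2817 0.2 1.661
```

```text
786 [0.55138065 0.27591326] [0.57611557 0.30298554] 0.03940013676778731
[0.5631983  0.28969955 0.03607627] 478
11.475 pos [0.4669 0.2806 0.2332] [-3.1344e+00 -3.0000e-04  1.6536e+00] f [ 0.1 -1.  -1.2] g 0.0507
shift mm [ 0.6  5.8 33.2] turn [-0.0071 -0.0003 -0.0074]
```

>>> move_arm:
  rows: "0 3 10 -0.004 0 -0.007;0 3 15 -0.003 0 0;0 0 10 0 0 0;0 0 0 0 0 0;0 0 0 0 0 0"

```text
time_s: 12.1
ee_pos: [0.4732, 0.2801, 0.1949]
eef_rot: [-3.141, 0.0, 1.659]
force: [-0.6, 0.0, -0.5]
grip_width: 0.0502
```

```bash
python3 d.py 0.4722 0.2815 0.180 1.661
```

```text
12.1 pos [0.4732 0.2801 0.1949] [-3.1407e+00  2.0000e-04  1.6595e+00] f [-0.6  0.  -0.5] g 0.0502
shift mm [ 1.5 -0.9 14.9] turn [-0.0008  0.0002 -0.0015]
```

>>> move_arm:
  rows: "1.5 -1 8 0 0 -0.001;0 0 10 0 0 0;0 0 10 0 0 0;0 0 5 0 0 0;0 0 0 0 0 0;0 0 0 0 0 0"

```text
time_s: 12.85
ee_pos: [0.472, 0.2817, 0.1598]
eef_rot: [-3.141, 0.0, 1.661]
force: [-0.1, -0.5, -1.0]
grip_width: 0.0501
```

```bash
python3 d.py 0.4722 0.2815 0.137 1.661; python3 snap.py k scene wrist
```

```text
12.85 pos [0.472  0.2817 0.1598] [-3.1411  0.      1.6607] f [-0.1 -0.5 -1. ] g 0.0501
shift mm [-0.2  0.2 22.8] turn [-0.0005  0.     -0.0003]
12.9 [0.472  0.2817 0.1599] [-3.141  0.     1.661] [ 0.1 -0.4  0.1] 0.05
```

View pics/k_wrist.png

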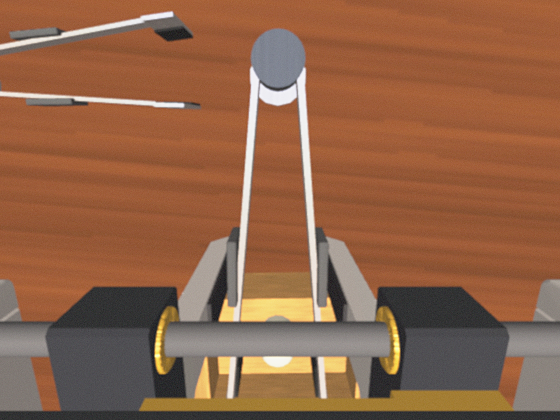

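View pics/k_scene.png

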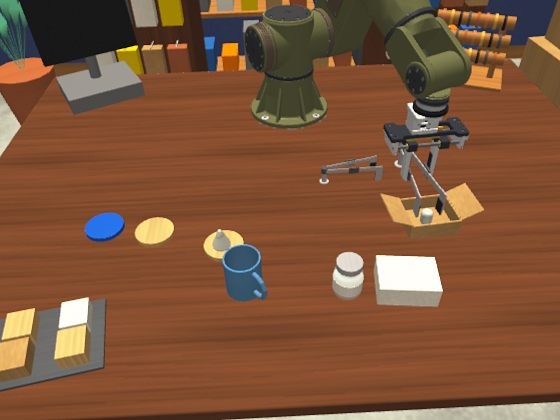

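The stone at (277,345) is centred between the arms, and the jaws straddle it. I'll descend the last 23 mm.

>>> move_arm:
  rows: "0 0 8 0 0 0;0 0 8 0 0 0;0 0 4 0 0 0;0 0 0 0 0 0;0 0 0 0 0 0"

```text
time_s: 13.58
ee_pos: [0.472, 0.2817, 0.1385]
eef_rot: [-3.141, -0.0, 1.661]
force: [-0.4, -0.1, -0.7]
grip_width: 0.0504
```

```bash
python3 d.py 0.4722 0.2815 0.136 1.661; python3 snap.py l scene; python3 -c "
from h import *
c=load('l_scene')['color'];cv2.imwrite('pics/l_crop.png',cv2.resize(c[110:250,360:500],None,fx=4,fy=4,interpolation=cv2.INTER_CUBIC))"
```

```text
13.575 pos [0.472  0.2817 0.1385] [-3.1413 -0.      1.6607] f [-0.4 -0.1 -0.7] g 0.0504
shift mm [-0.2  0.2  2.5] turn [-0.0003 -0.     -0.0003]
13.575 [0.472  0.2817 0.1385] [-3.141 -0.     1.661] [-0.4 -0.1 -0.7] 0.0504
```

View pics/l_crop.png

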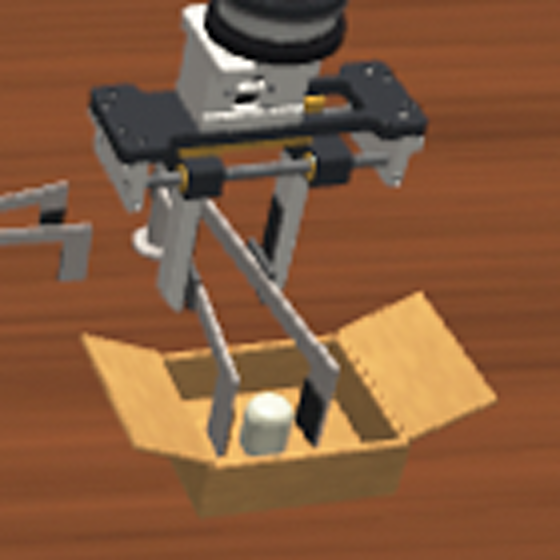

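>>> move_arm:
  rows: "0 0 2 0 0 0;0 0 0 0 0 0"

```text
time_s: 13.88
ee_pos: [0.4721, 0.2817, 0.1367]
eef_rot: [3.141, -0.0, 1.661]
force: [0.2, 0.0, -0.8]
grip_width: 0.05
```

>>> move_arm:
  rows: "0 0 0 0 0 0;0 0 0 0 0 0;0 0 0 0 0 0;0 0 0 0 0 0;0 0 0 0 0 0;0 0 0 0 0 0"
  grip: -0.4
  newtons: 22

```text
time_s: 14.62
ee_pos: [0.4721, 0.2818, 0.1368]
eef_rot: [3.141, -0.0, 1.661]
force: [-0.2, 0.7, -1.3]
grip_width: 0.0376
```

```bash
python3 d.py 0.4722 0.2815 0.136 1.661; python3 snap.py m scene; python3 -c "
from h import *
c=load('m_scene')['color'];cv2.imwrite('pics/m_crop.png',cv2.resize(c[110:250,360:500],None,fx=4,fy=4,interpolation=cv2.INTER_CUBIC))"
```

```text
14.625 pos [0.4721 0.2818 0.1368] [ 3.1412e+00 -3.0000e-04  1.6607e+00] f [-0.2  0.7 -1.3] g 0.0376
shift mm [-0.3  0.1  0.8] turn [ 0.0004 -0.0003 -0.0003]
14.625 [0.4721 0.2818 0.1368] [ 3.141 -0.     1.661] [-0.2  0.7 -1.3] 0.0376
```

View pics/m_crop.png

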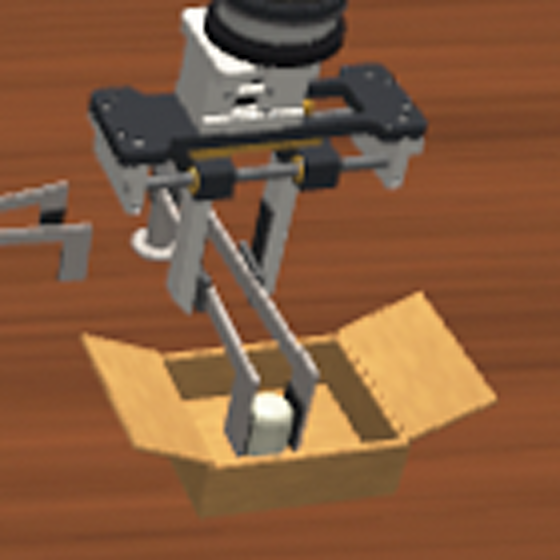

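>>> move_arm:
  rows: "0 0 -5 0 0 0;0 0 -8 0 0 0;0 0 -12 0 0 0;0 0 -15 0 0 0;0 0 -18 0 0 0;0 0 -18 0 0 0;0 0 -15 0 0 0;0 0 -10 0 0 0;0 0 0 0 0 0;0 0 0 0 0 0"

```text
time_s: 15.92
ee_pos: [0.472, 0.2817, 0.2463]
eef_rot: [3.139, -0.001, 1.661]
force: [-0.7, 0.9, -2.0]
grip_width: 0.0368
```

```bash
python3 d.py 0.4722 0.2815 0.24 1.661; python3 snap.py n scene wrist; python3 -c "
from h import *
c=load('n_scene')['color'];cv2.imwrite('pics/n_crop.png',cv2.resize(c[90:250,360:520],None,fx=4,fy=3.7,interpolation=cv2.INTER_CUBIC))"
```

```text
15.925 pos [0.472  0.2817 0.2463] [ 3.1389e+00 -1.3000e-03  1.6608e+00] f [-0.7  0.9 -2. ] g 0.0368
shift mm [-0.2  0.2  6.3] turn [ 0.0027 -0.0013 -0.0002]
15.975 [0.472  0.2817 0.2462] [ 3.139e+00 -1.000e-03  1.661e+00] [ 0.7  1.1 -1.1] 0.0373
```

View pics/n_crop.png

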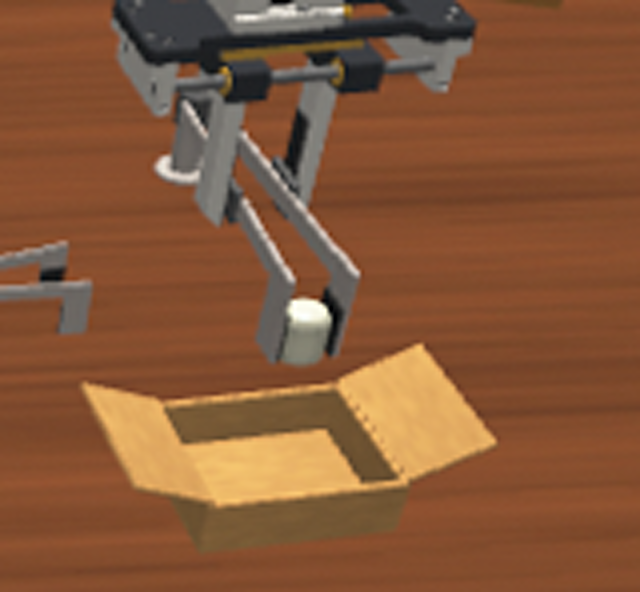

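View pics/n_wrist.png

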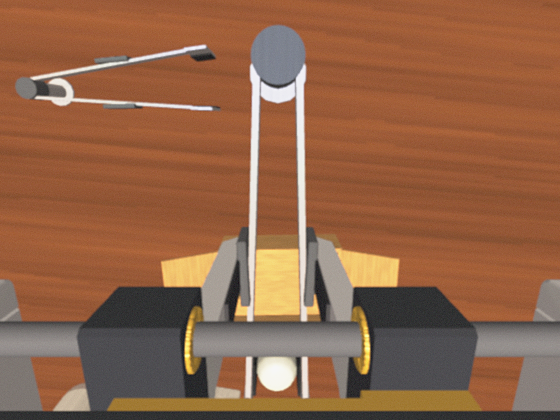

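The stone is held upright in the jaws, clear of the carton. Next I carry it to the disc.

>>> move_arm:
  rows: "-10 -1 0 0 0 0;-20 -2 0 0 0 0;-30 -2 0 0 0 0;-35 -3 0 0 0 0;-35 -3 0 0 0 0;-35 -3 0 0 0 0;-35 -3 0 0 0 0;-35 -3 0 0 0 0;-35 -3 0 0 0 0;-35 -3 0 0 0 0;-35 -3 0 0 0 0;-35 -3 0 0 0 0;-35 -3 0 0 0 0;-35 -3 0 0 0 0;-35 -3 0 0 0 0;-30 -2 0 0 0 0;-25 -2 0 0 0 0;-15 -1 0 0 0 0;-5 0 0 0 0 0;0 0 0 0 0 0"

```text
time_s: 18.52
ee_pos: [0.4611, -0.3096, 0.2442]
eef_rot: [-3.14, 0.001, 1.651]
force: [0.1, 0.5, -1.9]
grip_width: 0.0373
```

```bash
python3 d.py 0.4813 -0.3033 0.24 1.071
python3 - <<'E'
from h import *
c=load("e_scene")
hsv=cv2.cvtColor(c["color"],cv2.COLOR_BGR2HSV);print(hsv[231,154])
m=cv2.inRange(hsv,(17,90,130),(32,255,255));m[:200]=0;m[260:]=0;m[:,:125]=0;m[:,185:]=0
k,_=cv2.findContours(m,cv2.RETR_EXTERNAL,cv2.CHAIN_APPROX_NONE);k=max(k,key=len);e=cv2.fitEllipse(k);print(e,onz(c,e[0],.012))
P=cloud(c);mm=cv2.erode(m,np.ones((3,3)));q=P[mm>0];print(np.median(q[:,2]),(q.min(0)+q.max(0))/2,q.max(0)-q.min(0))
E
```

```text
18.525 pos [ 0.4611 -0.3096  0.2442] [-3.1404e+00  6.0000e-04  1.6511e+00] f [ 0.1  0.5 -1.9] g 0.0373
shift mm [ 4.6 20.7  4.2] turn [-0.001   0.001   0.5801]
[ 21 129 247]
((153.971435546875, 230.85508728027344), (25.54924964904785, 39.19886779785156), 73.65635681152344) [[ 0.5669765  -0.34430043  0.012     ]]
nan [nan nan nan] [nan nan nan]
```

>>> move_arm:
  rows: "2 10 0 0 0 0;2 10 0 0 0 0.05;0 0 0 0 0 0.08;0 0 0 0 0 0.09;0 0 0 0 0 0.09;0 0 0 0 0 0.09;0 0 0 0 0 0.09;0 0 0 0 0 0.07;0 0 0 0 0 0.02;0 0 0 0 0 0;0 0 0 0 0 0"

```text
time_s: 19.9
ee_pos: [0.4878, -0.295, 0.2448]
eef_rot: [3.141, 0.0, 1.065]
force: [-0.4, -0.4, -1.2]
grip_width: 0.0369
```

```bash
python3 d.py 0.483 -0.302 0.24 1.071; python3 snap.py o scene wrist top; python3 -c "
from h import *
c=load('o_scene')['color'];cv2.imwrite('pics/o_crop.png',cv2.resize(c[90:290,80:300],None,fx=3,fy=3,interpolation=cv2.INTER_CUBIC))"
```

```text
19.9 pos [ 0.4878 -0.295   0.2448] [3.1414 0.     1.0652] f [-0.4 -0.4 -1.2] g 0.0369
shift mm [-8.5 -0.8  4.8] turn [ 0.0002  0.     -0.0058]
19.95 [ 0.4878 -0.2951  0.2448] [3.141 0.    1.065] [-0.1 -0.2 -1.2] 0.0373
```

View pics/o_crop.png

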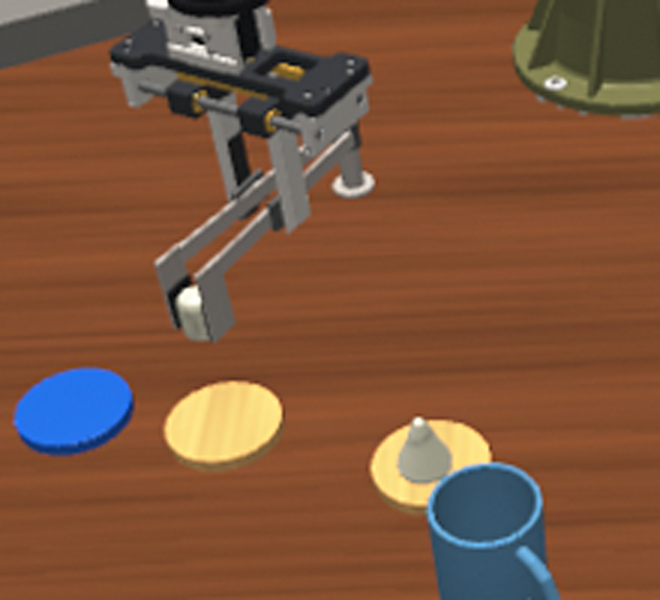

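View pics/o_wrist.png

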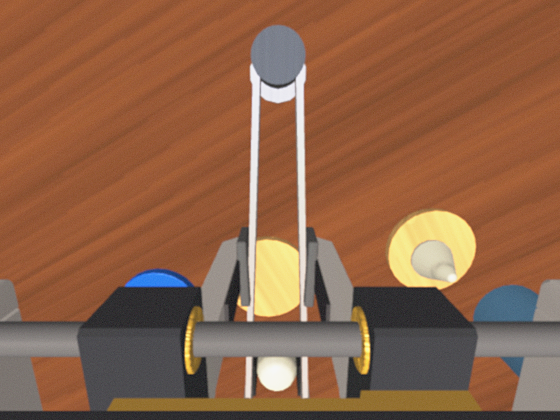

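View pics/o_top.png

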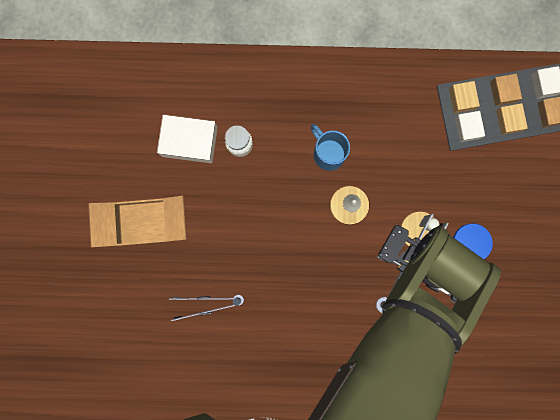

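The wrist view shows the disc at about (272,277) and the stone at (276,373) in the jaws. I'll fix the disc centre from the scene depth.

```bash
python3 - <<'E'
from h import *
c=load("o_scene");P=cloud(c)
hsv=cv2.cvtColor(c["color"],cv2.COLOR_BGR2HSV)
m=cv2.inRange(hsv,(17,90,150),(32,255,255));ok=(m>0)
ok[:,:130]=0;ok[:,185:]=0;ok[:200]=0;ok[260:]=0
q=P[ok];q=q[np.isfinite(q[:,2])&(q[:,2]>.006)&(q[:,2]<.025)]
print(len(q),np.median(q[:,2]),q[:,:2].min(0),q[:,:2].max(0),(q[:,:2].min(0)+q[:,:2].max(0))/2,q.mean(0))
E
python3 d.py 0.4825 -0.3025 0.21 1.071
```

```text
808 0.011349999493258156 [ 0.51721034 -0.38786216] [ 0.6080386  -0.30017863] [ 0.56262447 -0.3440204 ] [ 0.56497524 -0.34445546  0.0112663 ]
20.05 pos [ 0.4877 -0.2952  0.2448] [3.1414 0.     1.0644] f [-0.1 -0.6 -1.3] g 0.0371
shift mm [-8.9 -1.  34.8] turn [ 0.0002  0.     -0.0066]
```

>>> move_arm:
  rows: "-4 -1 8 0 0 -0.006;-4 0 12 0 0 0;0 0 15 0 0 0;0 0 15 0 0 0;0 0 10 0 0 0;0 0 10 0 0 0;0 0 5 0 0 0;0 0 0 0 0 0;0 0 0 0 0 0"

```text
time_s: 21.18
ee_pos: [0.4823, -0.3022, 0.1636]
eef_rot: [-3.14, -0.0, 1.071]
force: [0.9, 0.4, -1.5]
grip_width: 0.0371
```

```bash
python3 d.py 0.4828 -0.3014 0.146 1.071; python3 snap.py p scene; python3 -c "
from h import *
c=load('p_scene')['color'];cv2.imwrite('pics/p_crop.png',cv2.resize(c[110:290,80:280],None,fx=3.5,fy=3.3,interpolation=cv2.INTER_CUBIC))"
```

```text
21.175 pos [ 0.4823 -0.3022  0.1636] [-3.1404e+00 -1.0000e-04  1.0709e+00] f [ 0.9  0.4 -1.5] g 0.0371
shift mm [ 1.   0.1 17.6] turn [-0.0012 -0.0001 -0.0001]
21.175 [ 0.4823 -0.3022  0.1636] [-3.14  -0.     1.071] [ 0.9  0.4 -1.5] 0.0371
```

View pics/p_crop.png

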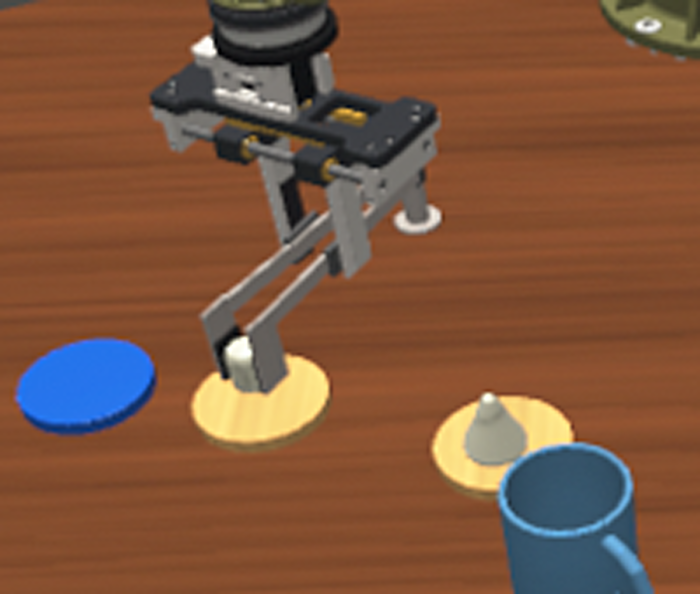

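>>> move_arm:
  rows: "1 0 6 -0.001 0 0;0 0 6 0 0 0;0 0 3 0 0 0;0 0 0 0 0 0;0 0 0 0 0 0"

```text
time_s: 21.85
ee_pos: [0.4829, -0.3013, 0.1479]
eef_rot: [3.141, -0.0, 1.071]
force: [-0.1, -0.2, -1.7]
grip_width: 0.0371
```

```bash
python3 d.py 0.4828 -0.3014 0.145 1.071; python3 snap.py q scene; python3 -c "
from h import *
c=load('q_scene')['color'];cv2.imwrite('pics/q_crop.png',cv2.resize(c[200:250,130:190],None,fx=10,fy=10,interpolation=cv2.INTER_CUBIC))"
```

```text
21.85 pos [ 0.4829 -0.3013  0.1479] [ 3.1412e+00 -1.0000e-04  1.0709e+00] f [-0.1 -0.2 -1.7] g 0.0371
shift mm [-0.1 -0.   2.9] turn [ 0.0004 -0.0001 -0.0001]
21.85 [ 0.4829 -0.3013  0.1479] [ 3.141 -0.     1.071] [-0.1 -0.2 -1.7] 0.0371
```

View pics/q_crop.png

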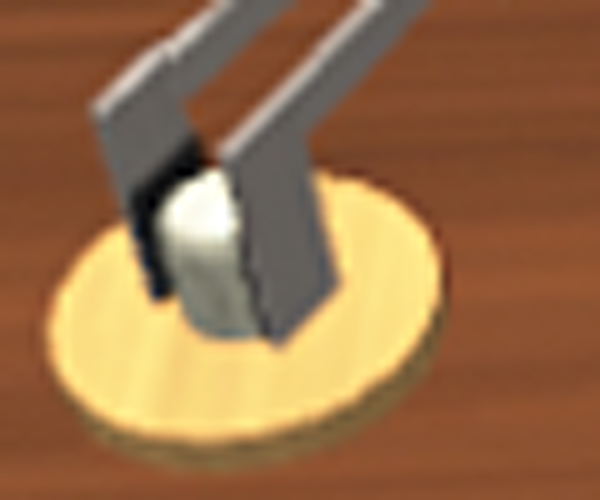

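>>> move_arm:
  rows: "0 0 1.5 0 0 0;0 0 0 0 0 0;0 0 1 0 0 0;0 0 0 0 0 0"

```text
time_s: 22.4
ee_pos: [0.4829, -0.3014, 0.1455]
eef_rot: [3.141, 0.0, 1.071]
force: [-0.1, -0.1, -2.4]
grip_width: 0.0371
```

```bash
for i in 1 2; do python3 d.py 0.4828 -0.3014 0.145 1.071;done; python3 snap.py r wrist
```

```text
22.4 pos [ 0.4829 -0.3014  0.1455] [3.1406 0.     1.0709] f [-0.1 -0.1 -2.4] g 0.0371
shift mm [-0.1 -0.1  0.5] turn [ 0.001   0.     -0.0001]
22.4 pos [ 0.4829 -0.3014  0.1455] [3.1406 0.     1.0709] f [-0.1 -0.1 -2.4] g 0.0371
shift mm [-0.1 -0.1  0.5] turn [ 0.001   0.     -0.0001]
22.4 [ 0.4829 -0.3014  0.1455] [3.141 0.    1.071] [-0.1 -0.1 -2.4] 0.0371
```

>>> move_arm:
  rows: "0 0 1 0 0 0;0 0 0 0 0 0;0 0 0 0 0 0"

```text
time_s: 22.82
ee_pos: [0.483, -0.3014, 0.1447]
eef_rot: [3.14, 0.0, 1.071]
force: [0.3, 0.7, 0.6]
grip_width: 0.037
```

Force z rose from -1.7 to +0.6 N, so the stone is touching the disc. I'll open the jaws gently.

>>> move_arm:
  rows: "0 0 0 0 0 0;0 0 0 0 0 0;0 0 0 0 0 0"
  grip: -0.13

```text
time_s: 23.2
ee_pos: [0.4831, -0.3014, 0.1447]
eef_rot: [3.14, 0.0, 1.071]
force: [0.4, 0.2, -0.7]
grip_width: 0.0413
```

>>> move_arm:
  rows: "0 0 0 0 0 0;0 0 0 0 0 0;0 0 0 0 0 0;0 0 0 0 0 0"
  grip: 0.064

```text
time_s: 23.7
ee_pos: [0.4831, -0.3014, 0.1447]
eef_rot: [3.14, 0.0, 1.071]
force: [0.8, -0.7, -0.9]
grip_width: 0.0502
```

```bash
python3 d.py 0.4828 -0.3014 0.145 1.071; python3 snap.py s scene wrist; python3 -c "
from h import *
c=load('s_scene')['color'];cv2.imwrite('pics/s_crop.png',cv2.resize(c[200:250,130:190],None,fx=10,fy=10,interpolation=cv2.INTER_CUBIC))"
```

```text
23.7 pos [ 0.4831 -0.3014  0.1447] [3.1399e+00 1.0000e-04 1.0710e+00] f [ 0.8 -0.7 -0.9] g 0.0502
shift mm [-0.1 -0.3 -0.3] turn [ 0.0016  0.0001 -0.    ]
23.75 [ 0.4831 -0.3014  0.1447] [3.14  0.    1.071] [ 0.9  0.7 -1.2] 0.0502
```

View pics/s_crop.png

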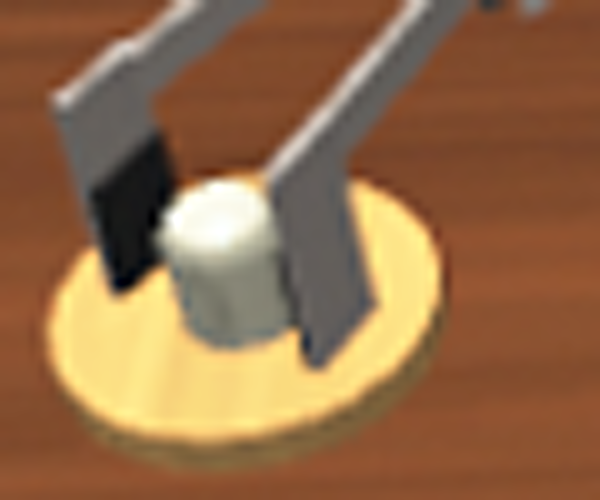

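View pics/s_wrist.png

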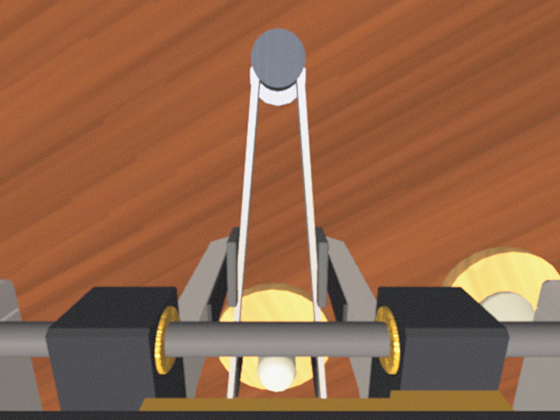

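The stone stands free on the disc, with the jaws open on both sides. I'll lift the tongs straight up.

>>> move_arm:
  rows: "0 0 -5 0.001 0 0;0 0 -8 0 0 0;0 0 -12 0 0 0;0 0 -15 0 0 0;0 0 -18 0 0 0;0 0 -18 0 0 0;0 0 -10 0 0 0;0 0 0 0 0 0;0 0 0 0 0 0"

```text
time_s: 24.92
ee_pos: [0.4831, -0.3014, 0.2384]
eef_rot: [3.138, 0.0, 1.071]
force: [0.3, 0.3, -1.2]
grip_width: 0.0501
```

```bash
python3 d.py 0.43 -0.10 0.23 1.45; python3 snap.py u scene; python3 -c "
from h import *
c=load('u_scene');P=cloud(c);a=P[205:245,130:190].reshape(-1,3);q=a[(a[:,2]>.02)&(a[:,2]<.05)];print(len(q),q.min(0),q.max(0),q.mean(0))
cv2.imwrite('pics/u_crop.png',cv2.resize(c['color'][90:290,60:280],None,fx=3,fy=3,interpolation=cv2.INTER_CUBIC))"
```

```text
24.925 pos [ 0.4831 -0.3014  0.2384] [3.138e+00 5.000e-04 1.071e+00] f [ 0.3  0.3 -1.2] g 0.0501
shift mm [ 151.4 -143.2    7.8] turn [ 0.0034  0.0011 -0.379 ]
24.925 [ 0.4831 -0.3014  0.2384] [3.138 0.    1.071] [ 0.3  0.3 -1.2] 0.0501
155 [ 0.55663927 -0.35685946  0.02007844] [ 0.58198728 -0.33050935  0.04758974] [ 0.57226936 -0.3420619   0.03586486]
```

View pics/u_crop.png

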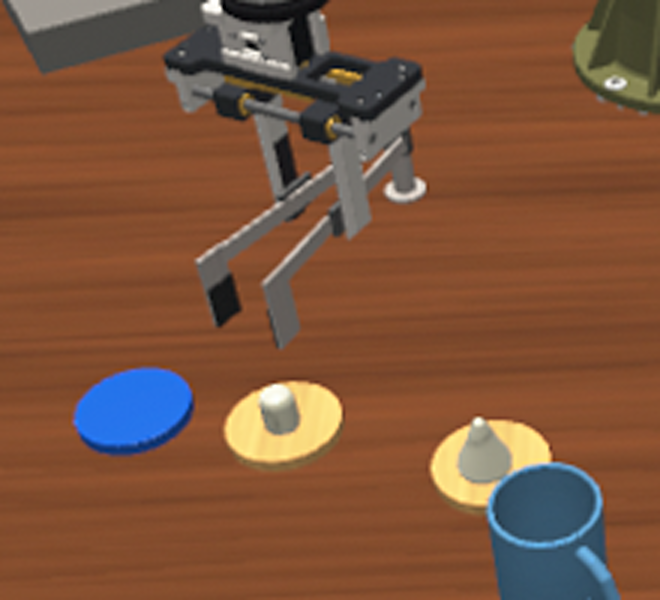

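The stone stands near the disc centre. I'll return the tongs to their original clear spot.

>>> move_arm:
  rows: "10 -6 0 0 0 0;20 -13 0 0 0 0;28 -18 0 0 0 0;30 -19 0 0 0 0;30 -19 0 0 0 0;30 -19 0 0 0 0;30 -19 0 0 0 0;25 -16 0 0 0 0;15 -10 0 0 0 0;8 -5 0 0 0 0;0 0 0 0 0 -0.07;0 0 0 0 0 -0.08;0 0 0 0 0 -0.08;0 0 0 0 0 -0.05;0 0 0 0 0 0;0 0 0 0 0 0"

```text
time_s: 26.98
ee_pos: [0.46, -0.0195, 0.233]
eef_rot: [-3.136, -0.0, 1.359]
force: [0.2, -0.5, -0.5]
grip_width: 0.0502
```

```bash
python3 d.py 0.4645 -0.028 0.19 1.351
```

```text
26.975 pos [ 0.46   -0.0195  0.233 ] [-3.1360e+00 -4.0000e-04  1.3593e+00] f [ 0.2 -0.5 -0.5] g 0.0502
shift mm [-7.4  6.4 42.9] turn [-0.0056 -0.0003  0.0083]
```

>>> move_arm:
  rows: "-4 2 8 -0.005 0 0.008;-4 2 15 0 0 0;0 0 18 0 0 0;0 0 18 0 0 0;0 0 12 0 0 0;0 0 8 0 0 0;0 0 0 0 0 0;0 0 0 0 0 0"

```text
time_s: 27.98
ee_pos: [0.4618, -0.0297, 0.1475]
eef_rot: [-3.139, -0.0, 1.348]
force: [0.4, -1.2, -0.8]
grip_width: 0.0499
```

```bash
python3 d.py 0.4645 -0.028 0.131 1.351; python3 snap.py v wrist
```

```text
27.975 pos [ 0.4618 -0.0297  0.1475] [-3.1394e+00 -1.0000e-04  1.3475e+00] f [ 0.4 -1.2 -0.8] g 0.0499
shift mm [ 2.3  2.3 16.5] turn [-0.0021 -0.0001 -0.0035]
27.975 [ 0.4618 -0.0297  0.1475] [-3.139 -0.     1.348] [ 0.4 -1.2 -0.8] 0.0499
```

View pics/v_wrist.png

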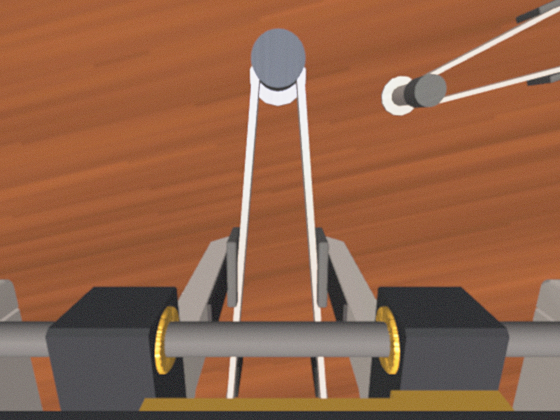

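The spot is clear, with the small tongs' hinge well off to the right at (400,95). I'll lower gently to contact.

>>> move_arm:
  rows: "0 0 6 -0.002 0 0;0 0 5 0 0 0;0 0 2 0 0 0;0 0 0 0 0 0;0 0 0 0 0 0;0 0 1 0 0 0;0 0 0 0 0 0"

```text
time_s: 28.9
ee_pos: [0.4621, -0.0297, 0.1334]
eef_rot: [3.14, -0.0, 1.348]
force: [0.5, 1.1, -1.0]
grip_width: 0.0504
```

```bash
python3 d.py 0.4645 -0.028 0.1303 1.351
```

```text
28.9 pos [ 0.4621 -0.0297  0.1334] [ 3.1399e+00 -2.0000e-04  1.3477e+00] f [ 0.5  1.1 -1. ] g 0.0504
shift mm [2.2 2.  3.1] turn [ 0.0017 -0.0002 -0.0033]
```

>>> move_arm:
  rows: "0 0 1.5 0.001 0 0;0 0 0 0 0 0;0 0 1 0 0 0;0 0 0 0 0 0;0 0 0.5 0 0 0;0 0 0 0 0 0;0 0 0 0 0 0"

```text
time_s: 29.78
ee_pos: [0.4622, -0.0297, 0.1304]
eef_rot: [3.141, -0.0, 1.348]
force: [0.0, 0.6, 0.3]
grip_width: 0.0501
```

>>> move_arm:
  rows: "0 0 0 0 0 0;0 0 0 0 0 0;0 0 0 0 0 0"
  grip: 0.2

```text
time_s: 30.15
ee_pos: [0.4622, -0.0297, 0.1304]
eef_rot: [3.14, -0.0, 1.348]
force: [-0.8, 0.4, 0.4]
grip_width: 0.0567
```

>>> move_arm:
  rows: "0 0 0 0 0 0;0 0 0 0 0 0;0 0 0 0 0 0;0 0 0 0 0 0;0 0 0 0 0 0"
  grip: 1

```text
time_s: 30.78
ee_pos: [0.4623, -0.0297, 0.1305]
eef_rot: [3.14, -0.0, 1.348]
force: [0.2, 0.2, 0.3]
grip_width: 0.0938
```

```bash
python3 snap.py w scene wrist
```

```text
30.825 [ 0.4623 -0.0297  0.1304] [ 3.14  -0.     1.348] [-0.2 -0.3 -0.4] 0.0944
```

View pics/w_wrist.png

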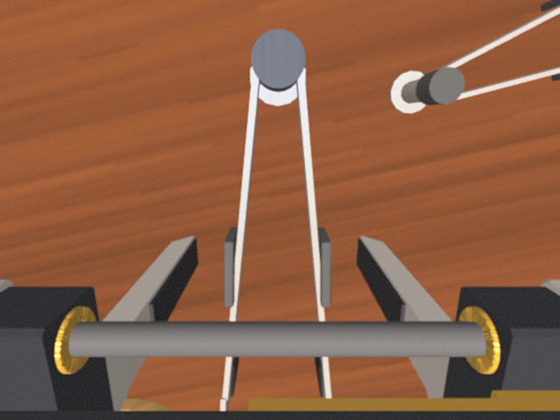

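The tongs stand free between the open fingers. I'll raise the arm straight up and check everything.

>>> move_arm:
  rows: "0 0 -10 0 0 0;0 0 -20 0 0 0;0 0 -30 0 0 0;0 0 -40 0 0 0;0 0 -40 0 0 0;0 0 -20 0 0 0;0 -50 -10 0 0 0;0 -50 0 0 0 0;0 0 0 0 0 0;0 0 0 0 0 0"

```text
time_s: 32.12
ee_pos: [0.3615, -0.007, 0.3119]
eef_rot: [3.135, -0.001, 1.348]
force: [0.8, 0.9, 0.3]
grip_width: 0.0937
```

```bash
python3 snap.py x scene top wrist
python3 - <<'E'
from h import *
s=load("x_scene");P=cloud(s)
cv2.imwrite('pics/x_crop.png',cv2.resize(s['color'][130:270,80:500],None,fx=1.9,fy=1.9,interpolation=cv2.INTER_CUBIC))
# flap points
f=P[185:235,370:490].reshape(-1,3)
for nm,sel in (("left",f[:,1]>.362),("right",f[:,1]<.225)):
    q=f[sel&(f[:,2]>.045)];A=np.linalg.svd(q-q.mean(0))[2][2];A*=np.sign(A[2]);print(nm,len(q),"z max",q[:,2].max(),"normal tilt",np.arccos(A[2]),"angle~",np.pi-np.arccos(A[2]))
t=load("x_top")
hsv=cv2.cvtColor(t["color"],cv2.COLOR_BGR2HSV)
Q=cloud(t);a=Q[205:255,395:445].reshape(-1,3);q=a[(a[:,2]>.03)&(a[:,2]<.06)];print("stone top",len(q),q.mean(0))
d=a[(a[:,2]>.006)&(a[:,2]<.018)];print("disc",(d.min(0)+d.max(0))/2)
for uv in ((270,312),(270,314),(272,312)): print(Q[uv[1],uv[0]].round(4))
E
```

```text
32.225 [ 0.3617 -0.0071  0.3114] [ 3.136e+00 -1.000e-03  1.347e+00] [ 0.4 -0.8 -0.4] 0.094
left 609 z max 0.06877083438555787 normal tilt 0.47123516357462714 angle~ 2.670357490015166
right 368 z max 0.06475389886555405 normal tilt 0.38244999948231795 angle~ 2.759142654107475
stone top 124 [ 0.56663747 -0.34544138  0.04232601]
disc [ 0.5660727  -0.34331309  0.01185451]
[ 0.3741 -0.007   0.0639]
[ 0.3697 -0.0071  0.0634]
[ 0.3738 -0.0113  0.0602]
```

View pics/x_crop.png

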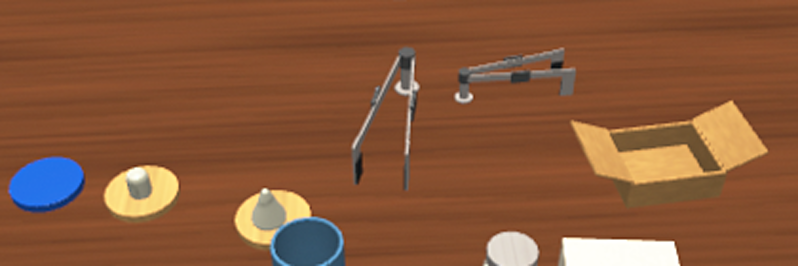

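View pics/x_top.png

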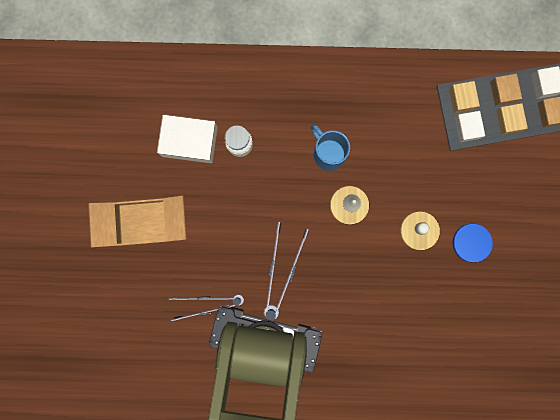

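The stone is on the free disc about 2 mm off its centre, and both flaps are out at roughly 2.7 rad. The tongs stand upright at their old spot, and nothing else has moved. I'm handing in.

```bash
python3 -c "
from station import ctrl
print(ctrl.hand_in())"
```

```text
the job is handed in; nothing more can be done
None
```

I finished the task and handed it in at about 32 s of the 72 s allowed; the hand-in gave no verdict.

- **Flaps:** I folded both outwards with the closed fingers. The last depth check puts them at about 2.67 rad (left) and 2.76 rad (right).
- **Stone:** I squeezed the large tongs on it at 22 N, lifted it out, and set it on the free disc until the wrist force showed contact. It stands upright, about 2 mm from the disc centre. The gripper fingers were kept away from it, and it was not dropped.
- **Tongs:** They stand upright on the counter at about their original spot, well clear of the stone.
- **Other goods:** The cone, jar, mug and gift box look unmoved in the before and after pictures.

Two checks disagreed slightly. The estimates of the disc centre differed by 3–5 mm between cameras, well inside the 33 mm tolerance. The arm also drifted up to about 10 mm on the longer sweeps, so I corrected it before each grasp and placement.

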